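Dry the implement basket: hang it and hold the fan lever half way

ROBOT

A 6-joint arm with a two-finger parallel gripper is mounted at the origin on the work surface. World frame = base frame: x ahead of the robot, y to its left, z up, the work surface at z = 0. Lengths are in m, angles in rad, forces in N, time in s.
With the tool pointing down it reaches from about 0.325 to 0.9 m from the base axis. Payload 6.1 kg.
Tool frame: the origin (TCP) lies on the centre line of the jaws, within the pads' length; the fingertips stand manip.tcp_to_tips ahead of it and the grasp point (between the pads) lies 2 mm behind it (manip.tcp_to_tips is the distance from the TCP to the fingertips, in m); z points along the fingers, y is the line along which they close (so a half turn about z gives the same grasp; the last joint's range is limited). The gripper opens to 85 mm and grips with 20 to 120 N. Pads are 22 mm wide; open, the fingers measure 114 mm over their backs; the gripper's body (76 mm by 85 mm) begins 54 mm behind the grasp point. The pads swing forward as they close: fully open they stand 13 mm farther back than shut.
Start: joints at [-1.377, 0.22, 1.526, -0, 1.395, -0.126], TCP at [0.196, -0.593, 0.248] pointing down, gripper open.
Joint ranges: [-2.98, 2.98], [-0.91, 2.08], [0.09, 2.57], [-1.24, 4.39], [0.2, 2.65], [-2.68, 2.68]. Speed limits (rad/s): [2.57, 2.57, 3.01, 3.14, 3.14, 3.14].

INTERFACE

Orientations are given as a rotation vector (axis times angle).
In Python, from cell import state, eyes, finish_job, manip gives the robot as it stands.
- The arm moves only by the tool step_arm, never from a script. Its argument "plan" is a list of rows, each a list of 2 entries, a list of its own where there are three numbers: the shift along the tool's x, y, z in cm, then the turn about the tool's z in rad. A call has 1 to 20 rows; each row shifts and turns the commanded pose from where the row before left it, along the tool's axes as they then stand; what a row does not reach is not made up. A row lasts 1/12 s, in which the tool goes at most 41.7 mm and 7.16 degrees, less where a joint would pass 70% of its speed; a pose out of reach is approached as far as the arm can. A call with a gripper value outside its range is refused whole. "claw" is the closure in counts, from 0 (fully open) to 255 (shut), set as the call begins (left out, the last holds). The fingers move at their own pace and stop on an object; "grip_force" is the grip in N (left out, the last holds). Time passes only in rows, so rows that do not move let the fingers close. It gives the time, the measured TCP pose, the force, the opening and the grip force at its end, in the units of the state.
- state(): the state, without advancing time (a new reading comes with each control period).
- eyes.camera(name): name is "scene" or "side" or "wrist"; returns a dict with "frame" (384x512x3 uint8, red, green, blue), "fx", "fy", "cx", "cy" (pixels), "extrinsics" (4x4, takes a point from camera to world coordinates); the wrist camera has in their place "mount" (4x4, takes a point from camera to tool coordinates, whose origin is the TCP and whose axes are the flange's). Camera axes: x right, y up, looking along -z (the intrinsics and any distortion apply to the point x, -y, -z); pixel columns grow to the right and rows downward; lengths in m; the calibration is good to about 2 mm. The wrist camera is an equidistant fisheye: a pixel r from the principal point sees the ray r / f radians off the axis. A picture is of the moment at which its call begins: read the wrist's pose just before it. There is no depth.
- finish_job(): hands the job in; it is judged then, once.
The state is a dict: "t": time; "q": joint angles; "joint_vel": joint speeds; "tau": joint torques, N m; "ee_pos": TCP position; "tool_rot": TCP orientation; "force": force on the tool from outside, world axes, zero at the start; "moment": the same for the moment, N m; "opening": finger opening in m; "finger_force": force on a finger pad.
Only numpy, scipy, OpenCV 4.12 (cv2) and the standard library are available. Lean on these libraries where they do the work, as an engineer would, in place of code of your own. Each camera call takes 0.05 s, during which the arm holds its last target. There are 200 camera calls.

TASK

Hang the wire implement basket by its handle on the hook of the drying stand, let go of it, and then press the spring lever of the hand switch half way down, to where its paddle lies level, and keep it there. The program finishes while still holding the lever half way, with the basket hanging freely on the hook; leave the other things on the desk where they stand.

Things in the scene. Friction and masses are not known exactly. Their poses are not given: they have to be found in the camera images.
- basket: steel wire basket, 60 mm in x, 90 in y, 40 high, 0.25 kg; origin: centre of underside, z up. A fixed 6 mm wire handle arches over it in its y-z plane (sides at y +-43 up to 72 mm, crown underside at 100). On the crown an upright black grip tab, 26 in x, 12 in y, 105 to 149 mm high: pinch it along the basket's y, fingertips above 108 mm to clear the hook. Starts upright on the desk
- bail (a point): underside of the crown of the basket's handle, at mid-width: the point that sits on the hook (100 mm above basket). Axes as the basket's
- stand: drying stand, fixed; grey base 170 mm in x, 110 in y, 10 high; origin: centre of its underside. A 14 mm post, 170 high, at x +22 carries a hook of 8 mm rod pointing to the stand's -x: from 161 mm height at the post down to its seat at x -40, then up to a tip whose top is 171 mm high, 30 mm beyond the seat. Behind the post a white fan, 104 mm across, x 34 to 70, up to 127 mm high
- hook_seat (a point): top of the hook rod at its lowest point, 154 mm above the desk, where the handle's crown belongs. x points along the hook from tip to post. Bring the handle over the tip along this x, crown 20 to 45 mm above this point, basket's y across the hook, then lower; the basket then hangs 54 mm above the desk
- switch: hand switch: grey box fixed to the desk, 140 mm in x, 84 in y, 42 high; origin: centre of its underside. Two upright cheeks near its +x end, 84 mm high, carry the hinge at x +52, 75 mm high, axis along y. From it the lever, a flat aluminium paddle 118 mm long, 48 wide, 8 thick, runs to -x; its free end stands up when released
- pad (a point): centre of the black rubber pad on the upper face of the lever, 90 mm from the hinge: the place to press straight down with closed fingers. Released it is about 99 mm above the desk, at half way (paddle level) 79 mm, fully down about 59 mm. At half way it lies 38 mm to the -x side of switch's origin (released: 35 mm)
- lever (a joint): angle of the lever: 0 released, 0.22 rad half way (paddle level), 0.44 rad fully down against its stop. A spring returns it: pressing at the pad takes about 4 N to start, 8 to 10 N at half way, 13 to 15 N fully down; it springs back when let go
- polish_a: nail polish bottle, 28 mm across, 72 high, loose bystander; origin at the centre of its underside
- polish_b: another such bottle, black, 28 mm across, 72 high, loose bystander; origin at the centre of its underside
- polish_c: another such bottle, clear, 28 mm across, 72 high, loose bystander; origin at the centre of its underside
- jar: white cream jar with metal cap, 56 mm across, 42 high, loose bystander; origin at the centre of its underside
- buffer: white nail buffer block, 95 x 28 x 28 mm, loose bystander; origin at the centre of its underside
- brush_pot: clear plastic pot with brushes, 72 mm across, 90 high (brushes to 185), loose bystander; origin at the centre of its underside
Not all that is in view belongs to the job. What is shaped like the basket but orange is not meant.

How it is judged:
By the outcome, as a careful person would: the job done as asked, in the order asked, and still so for the second after the job is handed in, while the arm keeps its last pose, push and grip.
It also fails if it takes over 67 s, if anything falls off the work surface, if the arm or the gripper's body presses on something with over 40 N, if the wrist force passes 120 N, or if a joint passes its speed limit or range.

## Working session

There is one attempt and no reset: what is moved stays moved. The work goes in short steps, Python scripts to look and compute and a tool call to move; the robot and the scene stay as the last step left them, time stands still between calls to the robot, and variables do not carry over. Pictures are saved under pics/ and viewed, at most 13 in all, crops included, and the job is handed in when it is done.

Besides the shell and the picture viewer there is one more tool, called after "Emit:" by a JSON object that holds its "fn" and its "kwargs", one argument or row to a line. step_arm: Moves the arm, as the interface text tells. Its arguments: {"type":"object","properties":{"plan":{"type":"array"},"claw":{"type":"number"},"grip_force":{"type":"number"}},"required":["plan"]}

```bash
mkdir -p pics; ls
python3 - <<'E'
from cell import state, eyes, manip
import cv2, numpy as np, pickle
s=state(); print(s['t'],s['ee_pos'],s['tool_rot'],s['opening'],s['force'],manip.tcp_to_tips)
d={}
for n in ("scene","side","wrist"):
    c=eyes.camera(n); d[n]=c; cv2.imwrite(f'pics/{n}0.png',c['frame'][...,::-1])
    print(n,c['fx'],c['fy'],c['cx'],c['cy'],[k for k in c]); print(np.round(c.get('extrinsics',c.get('mount')),3))
d['state']=s
pickle.dump(d,open('d0.pkl','wb'))
a=np.hstack([cv2.imread('pics/scene0.png'),cv2.imread('pics/side0.png')])
E
```

```text
pics
0.0 [ 0.19637039 -0.59274097  0.24719009] [-3.09959594e+00 -4.99852076e-01  1.16036166e-04] 0.08532686281719798 [-0.03670061  0.2319716   1.04237521] 0.017
scene 471.5190471370806 471.5190471370806 254.00685054566938 187.90317972777441 ['frame', 'fx', 'fy', 'cx', 'cy', 'extrinsics']
[[ 0.826 -0.324  0.462  1.302]
 [ 0.564  0.452 -0.691 -1.03 ]
 [ 0.016  0.831  0.556  0.937]
 [ 0.     0.     0.     1.   ]]
side 466.12045862426584 466.12045862426584 255.67528385206654 195.52952721752555 ['frame', 'fx', 'fy', 'cx', 'cy', 'extrinsics']
[[-0.83   0.334 -0.447 -0.081]
 [-0.558 -0.508  0.657  1.024]
 [-0.008  0.794  0.608  1.096]
 [ 0.     0.     0.     1.   ]]
wrist 297.3186396354542 297.3186396354542 255.59836858606945 196.7090795145908 ['frame', 'fx', 'fy', 'cx', 'cy', 'mount']
[[ 0.001  0.965  0.263  0.066]
 [ 1.    -0.001 -0.    -0.001]
 [ 0.     0.263 -0.965 -0.126]
 [ 0.     0.     0.     1.   ]]
```

View pics/scene0.png

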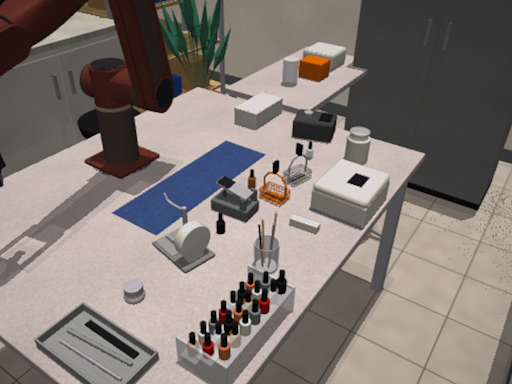

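View pics/side0.png

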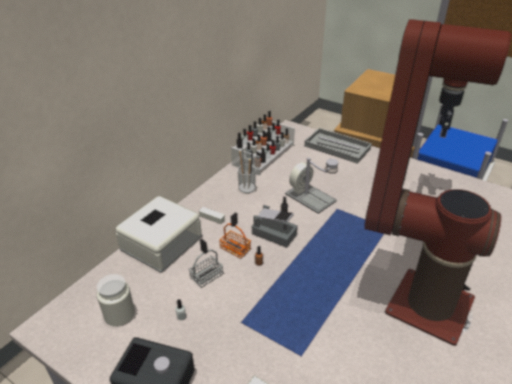

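The scene view shows the steel basket near (297,172) with its tab at (299,148), the orange one at (275,190), the switch at (235,203) with its pad at (227,183), and the stand at (183,245) with its hook around (175,203). In the side view the basket is near (205,268), the switch at (274,229) and the stand at (310,190). I'll enlarge both.

Run:
```python
import pickle,cv2,numpy as np
d=pickle.load(open('d0.pkl','rb'))
s=d['scene']['frame'][...,::-1]; e=d['side']['frame'][...,::-1]
A=cv2.resize(s[135:275,145:335],None,fx=4,fy=4,interpolation=cv2.INTER_CUBIC)
B=cv2.resize(e[145:295,180:350],None,fx=4,fy=4,interpolation=cv2.INTER_CUBIC)
for im,x0,y0 in((A,145,135),(B,180,145)):
    for x in range(0,im.shape[1],80): cv2.putText(im,str(x0+x//4),(x,10),0,.35,(0,0,255),1); im[:6,x]=(0,0,255)
    for y in range(0,im.shape[0],80): cv2.putText(im,str(y0+y//4),(0,y+4),0,.35,(0,0,255),1)
cv2.imwrite('pics/A.png',A);cv2.imwrite('pics/B.png',B)
```

```text
(no output)
```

View pics/A.png

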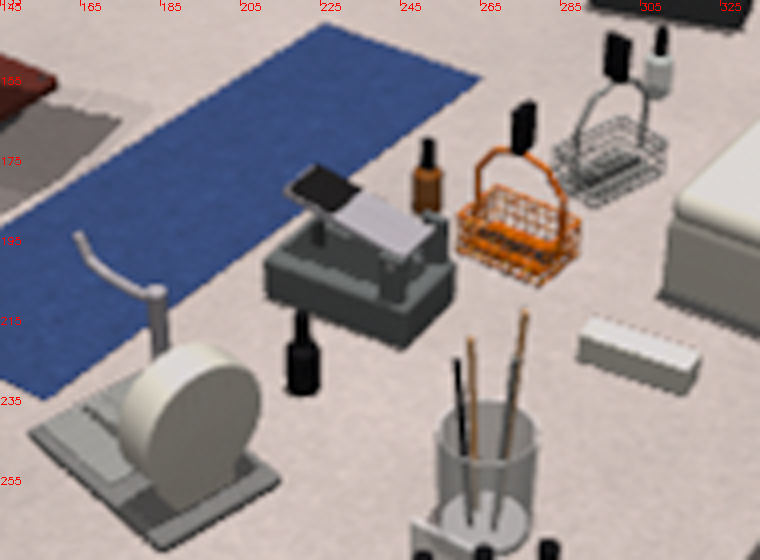

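View pics/B.png

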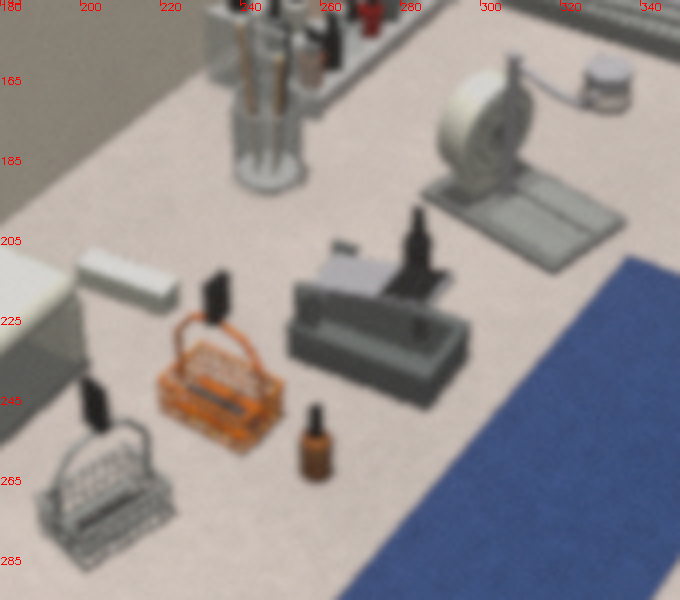

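```bash
cat > h.py <<'E'
import pickle,cv2,numpy as np
d=pickle.load(open('d0.pkl','rb'))
O={'A':(145,135),'B':(180,145)}; N={'A':'scene','B':'side'}
def ray(k,p):
    c=d[N[k]]; u,v=np.array(p)/4+O[k]-0.375
    E=c['extrinsics']; r=E[:3,:3]@np.array([(u-c['cx'])/c['fx'],-(v-c['cy'])/c['fy'],-1])
    return E[:3,3],r/np.linalg.norm(r)
def pl(k,p,z):
    o,r=ray(k,p); return o+r*(z-o[2])/r[2]
def tri(a,b):
    o,r=ray('A',a);p,s=ray('B',b)
    t=np.linalg.lstsq(np.c_[r,-s],p-o,rcond=None)[0]
    x,y=o+r*t[0],p+s*t[1]; return np.r_[(x+y)/2,np.linalg.norm(x-y)]
E
python3 - <<'E'
from h import *
np.set_printoptions(precision=4,suppress=True)
print('tabtop',tri((620,36),(93,380)),'tabbot',tri((617,78),(102,428)))
print('tab top z.149',pl('A',(620,36),.149),pl('B',(93,380),.149))
print('handle sides A',pl('A',(580,135),.06),pl('A',(646,115),.06),'B',pl('B',(63,470),.06),pl('B',(148,450),.06))
print('basket bottom near A',pl('A',(593,207),0),pl('A',(665,175),0),'B',pl('B',(85,570),0),pl('B',(175,513),0),pl('B',(42,525),0))
print('post top',tri((158,292),(514,60)))
print('tip',pl('A',(79,236),.169),'seat guess',pl('A',(120,280),.154))
print('base A',[pl('A',p,.0)for p in((163,550),(280,485),(30,440))],'\n B',[pl('B',p,0)for p in((420,196),(625,228),(557,274))])
print('pad A',[pl('A',p,.1)for p in((318,165),(284,190),(324,214),(360,187),(322,189))],'\n B',pl('B',(420,283),.1))
print('switch A',[pl('A',p,0)for p in((265,298),(402,349),(455,297))],'\n B',[pl('B',p,0)for p in((288,355),(427,409),(468,362))])
print('blk',pl('A',(302,392),0),'amber',pl('A',(427,210),0),'white',pl('A',(657,95),0),'orange tab',pl('A',(524,105),.149),'jar',pl('B',(606,105),0))
E
```

```text
tabtop [0.623  0.2687 0.1522 0.0016] tabbot [0.6194 0.2714 0.1074 0.0029]
tab top z.149 [0.6197 0.2735 0.149 ] [0.6262 0.2665 0.149 ]
handle sides A [0.606 0.238 0.06 ] [0.6369 0.3033 0.06  ] B [0.6476 0.2874 0.06  ] [0.6062 0.234  0.06  ]
basket bottom near A [0.6316 0.2245 0.    ] [0.6587 0.3097 0.    ] B [0.6069 0.318  0.    ] [0.5849 0.2322 0.    ] [0.6649 0.3005 0.    ]
post top [ 0.5619 -0.2651  0.1666  0.0026]
tip [ 0.472  -0.2496  0.169 ] seat guess [ 0.5172 -0.2578  0.154 ]
base A [array([ 0.6071, -0.3298,  0.    ]), array([ 0.6321, -0.2291,  0.    ]), array([ 0.4475, -0.2985,  0.    ])] 
 B [array([ 0.6376, -0.2323,  0.    ]), array([ 0.4492, -0.296 ,  0.    ]), array([ 0.471 , -0.1997,  0.    ])]
pad A [array([0.4857, 0.0117, 0.1   ]), array([ 0.4863, -0.0346,  0.1   ]), array([ 0.5338, -0.0435,  0.1   ]), array([0.5337, 0.005 , 0.1   ]), array([ 0.5104, -0.0154,  0.1   ])] 
 B [ 0.5102 -0.015   0.1   ]
switch A [array([ 0.4784, -0.0548,  0.    ]), array([ 0.6114, -0.0448,  0.    ]), array([ 0.6068,  0.0387, -0.    ])] 
 B [array([0.6152, 0.0282, 0.    ]), array([0.4789, 0.0197, 0.    ]), array([ 0.4794, -0.0505,  0.    ])]
blk [ 0.5793 -0.1347  0.    ] amber [0.513  0.1332 0.    ] white [0.5814 0.4349 0.    ] orange tab [0.6148 0.1231 0.149 ] jar [ 0.5571 -0.472   0.    ]
```

The fixes agree. The tab is at about (0.622, 0.270), the hook seat at about (0.501, -0.256) with the hook yawed about -11°, and the pad at (0.510, -0.015) with the switch yawed +4°. I'm moving above the basket.

Emit:
{"fn": "step_arm", "kwargs": {
  "plan": [
    [[0, 0, -3], 0],
    [[0, 0, -3], 0],
    [[2.4, -2.45, 0], 0],
    [[2.4, -2.45, 0], 0],
    [[2.4, -2.45, 0], 0],
    [[2.4, -2.45, 0], 0],
    [[2.4, -2.45, 0], 0],
    [[2.4, -2.45, 0], 0],
    [[2.4, -2.45, 0], 0],
    [[2.4, -2.45, 0], 0],
    [[2.4, -2.45, 0], 0],
    [[2.4, -2.45, 0], 0],
    [[2.4, -2.45, 0], 0],
    [[2.4, -2.45, 0], 0],
    [[2.4, -2.45, 0], 0],
    [[2.4, -2.45, 0], 0],
    [[2.4, -2.45, 0], 0],
    [[2.4, -2.45, 0], 0],
    [[2.4, -2.45, 0], 0],
    [[2.4, -2.45, 0], 0]
  ],
  "claw": 0
}}

```text
t: 1.82
ee_pos: [0.4682, -0.0371, 0.3082]
tool_rot: [3.101, 0.5, 0.0]
force: [0.6, -0.3, -0.1]
opening: 0.0855
finger_force: 0.0
```

Emit:
{"fn": "step_arm", "kwargs": {
  "plan": [
    [[2.4, -2.45, 0], 0],
    [[2.4, -2.45, 0], 0],
    [[2.4, -2.45, 0], 0],
    [[2.4, -2.45, 0], 0],
    [[2.4, -2.45, 0], 0],
    [[2.4, -2.45, 0], 0],
    [[2.4, -2.45, 0], 0],
    [[2.4, -2.45, 0], 0],
    [[2.4, -2.45, 0], 0],
    [[2.4, -2.45, 0], 0],
    [[0, 0, 0], 0.09],
    [[0, 0, 0], 0.09],
    [[0, 0, 0], 0.09],
    [[0, 0, 0], 0.09],
    [[0, 0, 0], 0.09],
    [[0, 0, 0], 0.09],
    [[0, 0, 0], 0.09],
    [[0, 0, 0], 0],
    [[0, 0, 0], 0]
  ]
}}

```text
t: 3.4
ee_pos: [0.6186, 0.2692, 0.3078]
tool_rot: [3.104, -0.481, -0.001]
force: [-0.4, -0.9, 0.1]
opening: 0.0853
finger_force: 0.0
```

```bash
cat > w.py <<'E'
from cell import state, eyes
import numpy as np,cv2
from scipy.spatial.transform import Rotation as R
np.set_printoptions(precision=4,suppress=True)
def snap(n):
    s=state(); c=eyes.camera('wrist'); T=np.eye(4); T[:3,:3]=R.from_rotvec(s['tool_rot']).as_matrix(); T[:3,3]=s['ee_pos']
    c['E']=T@c['mount']; cv2.imwrite(f'pics/{n}.png',c['frame'][...,::-1]); return s,c
def wpl(c,p,z):
    x,y=(p[0]-c['cx'])/c['fx'],(p[1]-c['cy'])/c['fy']; th=np.hypot(x,y); k=np.sin(th)/max(th,1e-9)
    r=c['E'][:3,:3]@np.array([x*k,-y*k,-np.cos(th)]); o=c['E'][:3,3]; return o+r*(z-o[2])/r[2]
def go(s,p,yaw=None):
    m=R.from_rotvec(s['tool_rot']).as_matrix(); y0=np.arctan2(m[1,0],m[0,0])
    print('at',s['ee_pos'],'yaw',np.degrees(y0),'shift cm',100*m.T@(np.array(p)-s['ee_pos']),'turn',None if yaw is None else y0-yaw,'F',s['force'],'op',s['opening'],'ff',s['finger_force'],'t',s['t'])
E
python3 - <<'E'
from w import *; import pickle
s,c=snap('w1'); pickle.dump((s,c),open('w1.pkl','wb')); go(s,[.62,.27,.3])
E
```

```text
at [0.6186 0.2692 0.3078] yaw -17.62191387302502 shift cm [ 0.1086 -0.1233  0.7832] turn None F [-0.45   -0.9109  0.0651] op 0.08534118346274736 ff 0.0 t 3.4
```

View pics/w1.png

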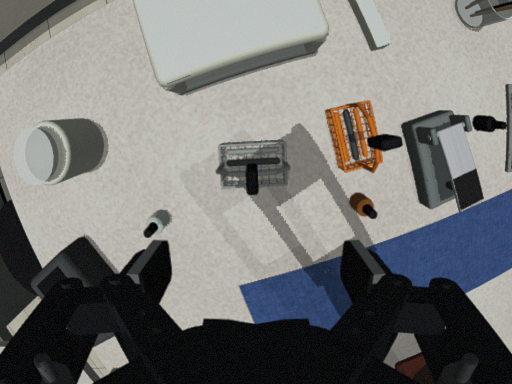

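The steel basket is square in the image, with rim corners about (220,142), (286,142), (222,187) and (287,185) and its tab at (252,180). The tool yaw is already nearly right. I'll refine the position.

Run:
```python
from w import *; import pickle
s,c=pickle.load(open('w1.pkl','rb'))
f=c['frame'].astype(int); m=(f.max(2)<45).astype(np.uint8); m[:, :205]=0; m[:,300:]=0; m[:130]=0; m[215:]=0
n,l,st,ce=cv2.connectedComponentsWithStats(m)
i=1+np.argmax(st[1:,4]); print(st[i],ce[i]); t=l==i
for r in range(st[i][1],st[i][1]+st[i][3]):
    x=np.where(t[r])[0]; print(r,x.min(),x.max(),end='; ')
g=[wpl(c,p,.04) for p in((220,142),(286,142),(287,186),(221,188))]
print('\nrim',g,np.mean(g,0)); e=g[1]-g[0]; print(np.degrees(np.arctan2(e[1],e[0])))
x0,y0,w,h=st[i][:4]
print('tab lower edge z.149',wpl(c,(x0+w/2-.5,y0+h-.5),.149),'upper edge z.105',wpl(c,(x0+w/2-.5,y0),.105))
# predicted image of a tab centred at rim centre checks via floor
```

```text
[227 158  53  37 605] [252.1669 171.2992]
158 261 277; 159 247 278; 160 236 279; 161 228 279; 162 227 278; 163 227 276; 164 227 260; 165 229 256; 166 247 256; 167 247 256; 168 246 256; 169 246 256; 170 246 257; 171 246 257; 172 246 257; 173 246 257; 174 246 257; 175 246 257; 176 246 257; 177 246 257; 178 246 257; 179 246 257; 180 246 257; 181 246 257; 182 246 257; 183 246 257; 184 246 257; 185 246 257; 186 246 257; 187 247 257; 188 247 257; 189 247 257; 190 247 257; 191 247 257; 192 247 257; 193 248 256; 194 249 252; 
rim [array([0.6653, 0.3045, 0.04  ]), array([0.6388, 0.2211, 0.04  ]), array([0.5808, 0.2368, 0.04  ]), array([0.6054, 0.3236, 0.04  ])] [0.6226 0.2715 0.04  ]
-107.64372637346895
tab lower edge z.149 [0.6106 0.2751 0.149 ] upper edge z.105 [0.6396 0.2662 0.105 ]
```

Emit:
{"fn": "step_arm", "kwargs": {
  "plan": [
    [[0.4, -0.3, 1], 0],
    [[0, 0, 2], 0],
    [[0, 0, 2], 0],
    [[0, 0, 2], 0],
    [[0, 0, 2], 0],
    [[0, 0, 2], 0],
    [[0, 0, 2], 0],
    [[0, 0, 2], 0],
    [[0, 0, 1.5], 0],
    [[0, 0, 1.3], 0],
    [[0, 0, 0], 0],
    [[0, 0, 0], 0],
    [[0, 0, 0], 0]
  ]
}}

```text
t: 4.53
ee_pos: [0.6243, 0.2711, 0.1315]
tool_rot: [-3.103, 0.485, -0.003]
force: [0.4, 0.3, 0.1]
opening: 0.0853
finger_force: 0.0
```

Run:
```python
from w import *
s,c=snap('w2'); go(s,[.6235,.271,.128])
```

```text
at [0.6243 0.2711 0.1315] yaw -17.7611564689437 shift cm [-0.0743  0.0293  0.3488] turn None F [0.4177 0.2859 0.1385] op 0.08530971509619334 ff 0.0 t 4.5333
```

View pics/w2.png

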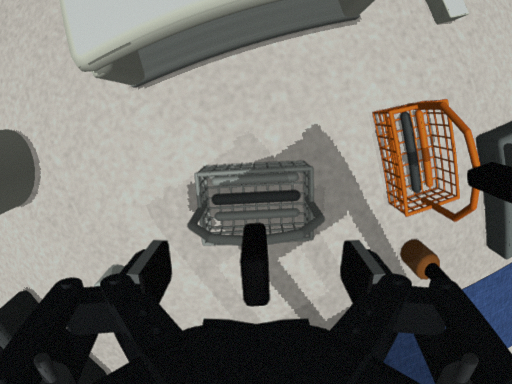

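The tab at column 256 is centred between the fingers at 170 and 342. I'll lower a little and grip.

Emit:
{"fn": "step_arm", "kwargs": {
  "plan": [
    [[0, 0, 0.25], 0],
    [[0, 0, 0], 0]
  ]
}}

```text
t: 4.75
ee_pos: [0.624, 0.271, 0.1288]
tool_rot: [-3.103, 0.485, -0.002]
force: [-0.6, 0.8, 0.6]
opening: 0.0854
finger_force: 0.0
```

Emit:
{"fn": "step_arm", "kwargs": {
  "plan": [
    [[0, 0, 0], 0],
    [[0, 0, 0], 0],
    [[0, 0, 0], 0],
    [[0, 0, 0], 0],
    [[0, 0, 0], 0],
    [[0, 0, 0], 0],
    [[0, 0, 0], 0],
    [[0, 0, 0], 0],
    [[0, 0, 0], 0],
    [[0, 0, 0], 0],
    [[0, 0, 0], 0],
    [[0, 0, 0], 0]
  ],
  "claw": 255,
  "grip_force": 50
}}

```text
t: 5.75
ee_pos: [0.6235, 0.2709, 0.1278]
tool_rot: [-3.104, 0.485, -0.0]
force: [1.4, 0.5, -0.6]
opening: 0.0114
finger_force: 51.8
```

Emit:
{"fn": "step_arm", "kwargs": {
  "plan": [
    [[0, 0, -0.5], 0],
    [[0, 0, -1], 0],
    [[0, 0, -1.5], 0],
    [[0, 0, -2], 0],
    [[0, 0, -2], 0],
    [[0, 0, -2], 0],
    [[0, 0, -2], 0],
    [[0, 0, -2], 0],
    [[0, 0, -2], 0],
    [[0, 0, -1], 0],
    [[0, 0, 0], 0],
    [[0, 0, 0], 0]
  ]
}}

```text
t: 6.75
ee_pos: [0.6237, 0.2709, 0.2888]
tool_rot: [-3.103, 0.485, -0.002]
force: [-0.4, 0.5, -3.7]
opening: 0.0112
finger_force: 51.6
```

Run:
```python
from w import *
s=state(); yaw=np.radians(-11)
seat=np.array([.501,-.256]); u=np.array([np.cos(yaw),np.sin(yaw)])
m=R.from_rotvec(s['tool_rot']).as_matrix()
p=seat-.09*u; go(s,[*p,s['ee_pos'][2]],yaw); print(p)
```

```text
at [0.6237 0.2709 0.2888] yaw -17.771950991285607 shift cm [-4.5403 54.9804 -0.0607] turn -0.11819284158162768 F [-0.4218  0.4854 -3.7243] op 0.011204537431838565 ff 51.58893048763275 t 6.75
[ 0.4127 -0.2388]
```

Emit:
{"fn": "step_arm", "kwargs": {
  "plan": [
    [[-0.1, 1, 0], 0],
    [[-0.1, 1.5, 0], 0],
    [[-0.2, 2, 0], 0],
    [[-0.2, 2.4, 0], 0],
    [[-0.2, 2.4, 0], 0],
    [[-0.2, 2.4, 0], 0],
    [[-0.2, 2.4, 0], 0],
    [[-0.2, 2.4, 0], 0],
    [[-0.2, 2.4, 0], 0],
    [[-0.2, 2.4, 0], 0],
    [[-0.2, 2.4, 0], 0],
    [[-0.2, 2.4, 0], 0],
    [[-0.2, 2.4, 0], 0],
    [[-0.2, 2.4, 0], 0],
    [[-0.2, 2.4, 0], 0],
    [[-0.2, 2.4, 0], 0],
    [[-0.2, 2.4, 0], 0],
    [[-0.2, 2.4, 0], 0],
    [[-0.2, 2.4, 0], 0],
    [[-0.2, 2.4, 0], 0]
  ]
}}

```text
t: 8.42
ee_pos: [0.447, -0.1497, 0.2859]
tool_rot: [-3.103, 0.485, 0.005]
force: [0.7, 0.3, -2.5]
opening: 0.0115
finger_force: 51.5
```

Emit:
{"fn": "step_arm", "kwargs": {
  "plan": [
    [[-0.2, 2.4, 0], 0],
    [[-0.2, 2.4, 0], 0],
    [[-0.2, 2, 0], 0],
    [[-0.1, 1.5, 0], 0],
    [[0, 1.2, 0], 0],
    [[0, 0, 0], -0.06],
    [[0, 0, 0], -0.06],
    [[0, 0, 0], 0],
    [[0, 0, 0], 0],
    [[0, 0, 0], 0],
    [[0, 0, 0], 0]
  ]
}}

```text
t: 9.33
ee_pos: [0.4132, -0.237, 0.2875]
tool_rot: [-3.127, 0.299, 0.001]
force: [0.6, -0.0, -2.4]
opening: 0.0116
finger_force: 51.4
```

Run:
```python
from w import *; import pickle
s=state(); go(s,[.4127,-.2388,.212],np.radians(-11))
c=eyes.camera('scene')['frame'][...,::-1]; e=eyes.camera('side')['frame'][...,::-1]
w=snap('w3')[1]['frame'][...,::-1]
A=cv2.resize(c[140:280,80:240],(400,350)); B=cv2.resize(w,(400,300)); B=cv2.copyMakeBorder(B,0,50,0,0,0)
cv2.imwrite('pics/m3.png',np.hstack([A,B]))
```

```text
at [ 0.4132 -0.237   0.2875] yaw -10.939319582139667 shift cm [-0.0155  0.1885  7.5459] turn 0.0010590730831487594 F [ 0.6114 -0.0082 -2.3553] op 0.011625262863641012 ff 51.43533110618591 t 9.3333
```

View pics/m3.png

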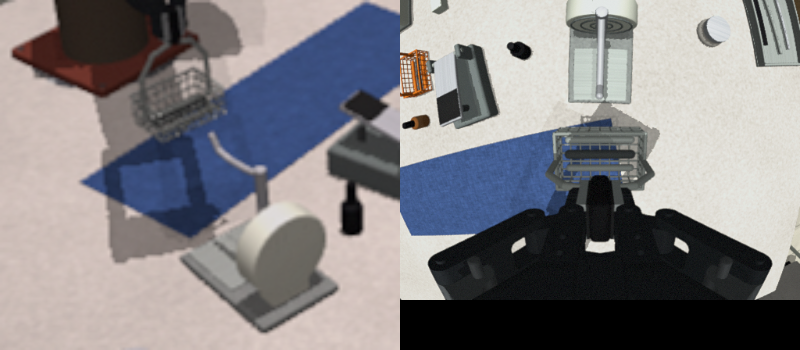

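The basket hangs level in the gripper. In the wrist panel the hook rod runs from (600,97) up to (601,12), in line with the tab at column 600. I'll check this in numbers.

Run:
```python
from w import *
s,c=snap('w4'); t=wpl(c,(256,123.5),.168); p=wpl(c,(257.5,14),.17)
print(t,p,np.linalg.norm(t-p)); u=(p-t)[:2]; u/=np.linalg.norm(u); print(np.degrees(np.arctan2(u[1],u[0])))
print('seat',t[:2]+u*.03)
f=c['frame']; print(f[60,244:272].sum(1)); print(f[110,244:272].sum(1))
```

```text
[ 0.4736 -0.2483  0.168 ] [ 0.5652 -0.2671  0.17  ] 0.09349480617138167
-11.61415688700819
seat [ 0.503  -0.2543]
[435 443 443 440 439 428 430 436 420 492 579 640 686 674 605 557 486 375
 308 293 294 301 298 317 414 453 452 460]
[608 585 555 546 545 555 536 413 396 432 454 441 420 417 396 350 322 398
 407 408 457 621 633 620 625 626 627 630]
```

Emit:
{"fn": "step_arm", "kwargs": {
  "plan": [
    [[0, 0, 1], 0],
    [[0, 0, 1.5], 0],
    [[0, 0, 1.5], 0],
    [[0, 0, 1.5], 0],
    [[0, 0.1, 1], 0],
    [[0, 0, 0.85], 0],
    [[0, 0, 0], 0],
    [[0.5, 0, 0], 0],
    [[1, 0, 0], 0],
    [[1.2, 0, 0], 0],
    [[1.2, 0, 0], 0],
    [[1.2, 0, 0], 0],
    [[1.2, 0, 0], 0],
    [[1.2, 0, 0], 0],
    [[1, 0, 0], 0],
    [[0.6, 0, 0], 0],
    [[0, 0, 0], 0],
    [[0, 0, 0], 0],
    [[0, 0, 0], 0]
  ]
}}

```text
t: 11.12
ee_pos: [0.5022, -0.2554, 0.2142]
tool_rot: [-3.127, 0.298, 0.001]
force: [0.3, -0.7, -2.8]
opening: 0.0115
finger_force: 51.5
```

Run:
```python
from w import *
s=state(); go(s,[.502,-.2552,.182],np.radians(-11))
c=eyes.camera('scene')['frame'][...,::-1]; e=eyes.camera('side')['frame'][...,::-1]
w=snap('w5')[1]['frame'][...,::-1]
A=cv2.resize(c[165:275,110:236],(400,350)); B=cv2.resize(e[130:230,250:364],(400,350))
cv2.imwrite('pics/m5.png',np.hstack([A,B]))
```

```text
at [ 0.5022 -0.2554  0.2142] yaw -10.895493197097885 shift cm [-0.0224 -0.0124  3.2219] turn 0.0018239878013746602 F [ 0.328  -0.6682 -2.8402] op 0.011517741288968347 ff 51.510717272758484 t 11.1167
```

View pics/m5.png

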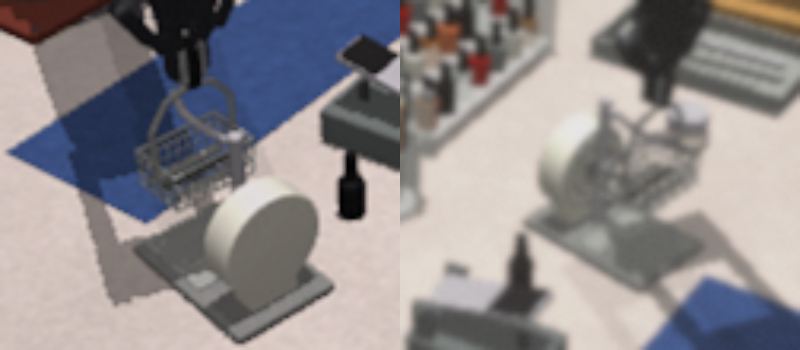

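The hook rod passes through the handle arch, from (180,95) to (235,135) in the left panel. I'll lower it.

Emit:
{"fn": "step_arm", "kwargs": {
  "plan": [
    [[0, 0, 0.6], 0],
    [[0, 0, 0.6], 0],
    [[0, 0, 0.6], 0],
    [[0, 0, 0.5], 0],
    [[0, 0, 0.3], 0],
    [[0, 0, 0.2], 0],
    [[0, 0, 0.2], 0],
    [[0, 0, 0], 0],
    [[0, 0, 0], 0]
  ]
}}

```text
t: 12.02
ee_pos: [0.5026, -0.2555, 0.1843]
tool_rot: [3.127, -0.298, 0.0]
force: [-0.3, 0.6, -2.8]
opening: 0.0113
finger_force: 51.5
```

Emit:
{"fn": "step_arm", "kwargs": {
  "plan": [
    [[0, 0, 0.1], 0],
    [[0, 0, 0.1], 0],
    [[0, 0, 0], 0],
    [[0, 0, 0], 0],
    [[0, 0, 0], 0]
  ]
}}

```text
t: 12.43
ee_pos: [0.5026, -0.2555, 0.1824]
tool_rot: [3.127, -0.298, 0.0]
force: [0.9, 0.3, -3.1]
opening: 0.0113
finger_force: 51.5
```

Emit:
{"fn": "step_arm", "kwargs": {
  "plan": [
    [[0, 0, 0.1], 0],
    [[0, 0, 0.1], 0],
    [[0, 0, 0], 0],
    [[0, 0, 0], 0],
    [[0, 0, 0], 0]
  ]
}}

```text
t: 12.85
ee_pos: [0.5027, -0.2557, 0.1817]
tool_rot: [3.127, -0.298, 0.001]
force: [-3.3, 1.8, 5.7]
opening: 0.0114
finger_force: 53.0
```

Emit:
{"fn": "step_arm", "kwargs": {
  "plan": [
    [[0, 0, 0.1], 0],
    [[0, 0, 0], 0],
    [[0, 0, 0], 0],
    [[0, 0, 0], 0]
  ]
}}

```text
t: 13.18
ee_pos: [0.5029, -0.2557, 0.1816]
tool_rot: [3.127, -0.298, 0.002]
force: [-4.5, 3.0, 10.5]
opening: 0.0116
finger_force: 53.6
```

Contact came at the expected height. I'll ease back slightly and open partly.

Emit:
{"fn": "step_arm", "kwargs": {
  "plan": [
    [[0, 0, -0.25], 0],
    [[0, 0, 0], 0],
    [[0, 0, 0], 0]
  ]
}}

```text
t: 13.43
ee_pos: [0.5028, -0.2557, 0.182]
tool_rot: [3.127, -0.298, 0.001]
force: [-0.6, -0.3, 1.5]
opening: 0.0112
finger_force: 51.9
```

Emit:
{"fn": "step_arm", "kwargs": {
  "plan": [
    [[0, 0, 0], 0],
    [[0, 0, 0], 0],
    [[0, 0, 0], 0],
    [[0, 0, 0], 0],
    [[0, 0, 0], 0],
    [[0, 0, 0], 0],
    [[0, 0, 0], 0],
    [[0, 0, 0], 0]
  ],
  "claw": 120
}}

```text
t: 14.1
ee_pos: [0.5025, -0.2555, 0.1818]
tool_rot: [-3.127, 0.298, 0.0]
force: [0.1, -0.4, 0.0]
opening: 0.0453
finger_force: 0.0
```

Emit:
{"fn": "step_arm", "kwargs": {
  "plan": [
    [[0, 0, -0.5], 0],
    [[0, 0, -1], 0],
    [[0, 0, -1], 0],
    [[0, 0, -1.5], 0],
    [[0, 0, -2], 0],
    [[0, 0, -2], 0],
    [[0, 0, -2], 0],
    [[0, 0, -2], 0],
    [[0, 0, 0], 0],
    [[0, 0, 0], 0]
  ]
}}

```text
t: 14.93
ee_pos: [0.5034, -0.256, 0.3045]
tool_rot: [3.125, -0.298, 0.006]
force: [0.9, 0.3, -1.1]
opening: 0.0449
finger_force: 0.0
```

Run:
```python
from w import *
s=state(); go(s,[.507,-.0154,.22],np.radians(4))
c=eyes.camera('scene')['frame'][...,::-1]
w=snap('w6')[1]['frame'][...,::-1]
A=cv2.resize(c[165:275,110:266],(400,282)); A=cv2.copyMakeBorder(A,0,18,0,0,0); B=cv2.resize(w,(400,300))
cv2.imwrite('pics/m6.png',np.hstack([A,B]))
```

```text
at [ 0.5034 -0.256   0.3045] yaw -10.892639649962453 shift cm [ -4.2253 -23.7144   8.3841] turn -0.25992559620490063 F [ 0.915   0.254  -1.1385] op 0.04486097300422767 ff 0.0 t 14.9333
```

View pics/m6.png

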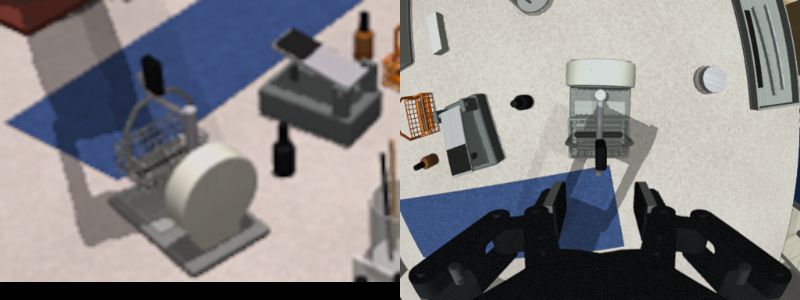

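The basket hangs free on the hook and is upright. I'll close the fingers and go above the pad.

Emit:
{"fn": "step_arm", "kwargs": {
  "plan": [
    [[-0.3, -1.7, 0], 0],
    [[-0.4, -2.2, 0], 0],
    [[-0.4, -2.2, 0], 0],
    [[-0.4, -2.2, 0], 0],
    [[-0.4, -2.2, 0], 0],
    [[-0.4, -2.2, 0], 0],
    [[-0.4, -2.2, 0], 0],
    [[-0.4, -2.2, 0], 0],
    [[-0.4, -2.2, 0], 0],
    [[-0.4, -2.2, 0], 0],
    [[-0.3, -2.2, 0], 0],
    [[0, 0, 0], -0.09],
    [[0, 0, 0], -0.09],
    [[0, 0, 0], -0.08],
    [[0, 0, 2], 0],
    [[0, 0, 2], 0],
    [[0, 0, 2], 0],
    [[0, 0, 0], 0],
    [[0, 0, 0], 0],
    [[0, 0, 0], 0]
  ],
  "claw": 255,
  "grip_force": 30
}}

```text
t: 16.7
ee_pos: [0.5062, -0.0148, 0.2422]
tool_rot: [-3.14, -0.11, 0.0]
force: [0.0, 0.3, -0.2]
opening: -0.0002
finger_force: 0.0
```

Run:
```python
from w import *
s,c=snap('w7'); go(s,[.507,-.0154,.116],np.radians(4))
import pickle; pickle.dump((s,c),open('w7.pkl','wb'))
```

```text
at [ 0.5062 -0.0148  0.2422] yaw 3.998110293019583 shift cm [ 0.0796  0.0636 12.623 ] turn -3.298160870619793e-05 F [ 0.0178  0.3317 -0.1926] op -0.0001785080677034045 ff 0.0 t 16.7
```

View pics/w7.png

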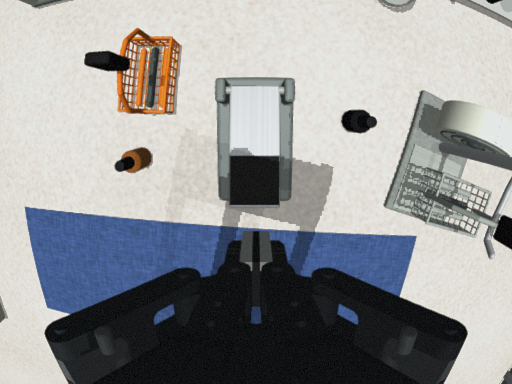

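The pad shows as a black square from (231,155) to (279,205), with its centre near (255,180). It is aligned with the tool.

Run:
```python
from w import *; import pickle
s,c=pickle.load(open('w7.pkl','rb'))
g=[wpl(c,p,z) for p,z in(((231,154),.0935),((279,157),.0935),((279,205),.1045),((230,205),.1045))]
print(*g,np.mean(g,0)); print(wpl(c,(255,180),.099))
h=wpl(c,(255.5,91),.075);print('hinge approx',h)
```

```text
[0.537  0.0111 0.0935] [ 0.5374 -0.0337  0.0935] [ 0.4941 -0.0366  0.1045] [0.4909 0.0088 0.1045] [ 0.5149 -0.0126  0.099 ]
[ 0.515  -0.0128  0.099 ]
hinge approx [ 0.5985 -0.0074  0.075 ]
```

Emit:
{"fn": "step_arm", "kwargs": {
  "plan": [
    [[0.3, -0.1, 1], 0],
    [[0, 0, 2], 0],
    [[0, 0, 2], 0],
    [[0, 0, 2], 0],
    [[0, 0, 2], 0],
    [[0, 0, 1.5], 0],
    [[0, 0, 1], 0],
    [[0, 0, 0], 0],
    [[0, 0, 0], 0],
    [[0, 0, 0], 0]
  ]
}}

```text
t: 17.58
ee_pos: [0.51, -0.0138, 0.128]
tool_rot: [3.139, 0.11, 0.003]
force: [0.2, -0.8, -0.0]
opening: 0.0001
finger_force: 0.0
```

Emit:
{"fn": "step_arm", "kwargs": {
  "plan": [
    [[0, 0, 0.3], 0],
    [[0, 0, 0.3], 0],
    [[0, 0, 0.3], 0],
    [[0, 0, 0.2], 0],
    [[0, 0, 0], 0],
    [[0, 0, 0], 0],
    [[0, 0, 0], 0]
  ]
}}

```text
t: 18.17
ee_pos: [0.5091, -0.0137, 0.1161]
tool_rot: [3.14, 0.11, 0.0]
force: [-1.5, -0.6, 3.2]
opening: 0.0002
finger_force: 1.6
```

Emit:
{"fn": "step_arm", "kwargs": {
  "plan": [
    [[0, 0, 0.3], 0],
    [[0, 0, 0.3], 0],
    [[0, 0, 0.3], 0],
    [[0, 0, 0.3], 0],
    [[0, 0, 0], 0],
    [[0, 0, 0], 0],
    [[0, 0, 0], 0],
    [[0, 0, 0], 0]
  ]
}}

```text
t: 18.83
ee_pos: [0.5086, -0.0137, 0.1036]
tool_rot: [3.14, 0.11, -0.002]
force: [-3.2, -0.7, 5.9]
opening: 0.0002
finger_force: 2.8
```

Emit:
{"fn": "step_arm", "kwargs": {
  "plan": [
    [[0, 0, 0.25], 0],
    [[0, 0, 0.25], 0],
    [[0, 0, 0.2], 0],
    [[0, 0, 0], 0],
    [[0, 0, 0], 0],
    [[0, 0, 0], 0],
    [[0, 0, 0], 0],
    [[0, 0, 0], 0]
  ]
}}

```text
t: 19.5
ee_pos: [0.5085, -0.0137, 0.0968]
tool_rot: [3.14, 0.11, -0.002]
force: [-4.6, -1.4, 7.0]
opening: 0.0
finger_force: 3.6
```

Run:
```python
from w import *
s,c=snap('w8'); go(s,[.509,-.0137,.096]); w=c['frame'][...,::-1]
c=eyes.camera('scene')['frame'][...,::-1]
A=cv2.resize(c[150:280,130:280],(450,390)); B=cv2.copyMakeBorder(cv2.resize(w,(350,262)),0,128,0,0,0)
cv2.imwrite('pics/m8.png',np.hstack([A,B]))
```

```text
at [ 0.5085 -0.0137  0.0968] yaw 4.00456363566891 shift cm [0.0532 0.0054 0.0754] turn None F [-4.6422 -1.4281  6.9517] op 1.3514912877528762e-05 ff 3.5939988907193765 t 19.5
```

View pics/m8.png

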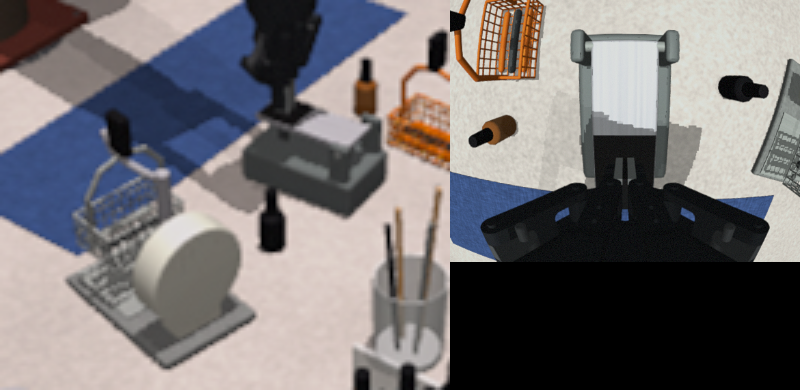

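The paddle looks level in the scene panel around (320,125). The basket hangs and the bystanders are untouched. One last 0.8 mm nudge.

Emit:
{"fn": "step_arm", "kwargs": {
  "plan": [
    [[0, 0, 0.1], 0],
    [[0, 0, 0], 0],
    [[0, 0, 0], 0],
    [[0, 0, 0], 0],
    [[0, 0, 0], 0],
    [[0, 0, 0], 0],
    [[0, 0, 0], 0],
    [[0, 0, 0], 0],
    [[0, 0, 0], 0],
    [[0, 0, 0], 0],
    [[0, 0, 0], 0],
    [[0, 0, 0], 0]
  ]
}}

```text
t: 20.6
ee_pos: [0.5084, -0.0137, 0.0958]
tool_rot: [3.14, 0.11, -0.002]
force: [-5.1, -1.1, 7.3]
opening: -0.0005
finger_force: 4.0
```

```bash
python3 -c "
from cell import finish_job; print(finish_job())"
```

```text
the job is handed in; nothing more can be done
None
```

The basket hangs free on the hook, and I handed the job in at about 20.6 s with the closed fingers holding the lever at half way. The tips are at about 79 mm by the arm's reading. The measured push there was 7.3 N straight down, slightly under the 8 to 10 N you gave.

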